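# Unclip and open the pressure cooker

### The job

Open the pressure cooker: press its red spring-clip lever down to the stop so that the lid is freed and springs up a little, and ease the lever back up to rest without letting it snap. Then swing the lid up until it is fully open against its stop and leave it standing there. Leave the other things on the counter where they are.

Things in the scene. Friction and masses are not known exactly. Their poses are not given: they have to be found in the camera images.
- cooker: steel pressure cooker, fixed: pot 190 mm across, 115 mm high; lid 200 mm across, top 133 mm up, with black grip bar and black-capped valve (34 mm tall), hinged on one side, held by a spring clip with a red lever on the other. Two black side grips reach 135 mm out. Origin at the centre of its underside; z up; x level from hinge to clip (the red lever sticks out along +x), y parallel to the hinge
- clip_pad (a point): centre of the top face of the red press pad (46 mm long, 40 mm wide) on the clip lever. At rest 175 mm out from the cooker's axis, about 120 mm above the counter, rising 11 degrees outwards; at the stop 31 mm lower, falling 14 degrees outwards. x is level outwards at rest, z up. The lever's pivot, parallel to the cooker's y, is 108 mm out from its axis and 98 mm up
- clip (a joint): angle of the sprung clip lever, rad: 0 at rest (hook over the lid's rim), 0.45 at its stop (pad pressed down); the hook clears the rim beyond about 0.34. The spring always pushes it back to 0: about 5 N at the pad at rest, 11 N at the stop
- lid (a joint): opening angle of the lid, rad: 0 closed, 0.78 (45 degrees) fully open at its stop. The clip's hook holds it shut; once freed it springs up by itself to about 0.3 to 0.45, and from there on its stiff, balanced hinge keeps it wherever it is left
- lid_grip (a point): centre of the lid's black grip bar: flat-sided, 100 mm long (parallel to the hinge), 18 mm thick (along the lid's x), 22 mm high, on two end posts 70 mm apart, 27 mm gap under it. Moves and tilts with the lid: z is the lid's outward normal, x points along the lid away from the hinge. 128 mm along x and 52 mm along z from the hinge axis
- lid_hinge (a point): middle of the lid's hinge axis, 118 mm above the counter, opposite the clip, 100 mm from the cooker's axis; its axes are lid_grip's; the hinge axis is parallel to y, and the lid opens by raising its +x side
- bowl: glass bowl, 140 mm across, 65 mm high, bystander; origin at the centre of its underside
- spoon_rest: green plastic spoon rest, a tray 170 x 80 mm, 16 mm high, bystander; origin at the centre of its underside, x along its length
- ladle: steel ladle, about 255 mm long, its cup 80 mm across and 32 mm high, bystander; origin on the counter near the middle of its length, cup towards +x

How it is judged:
By the outcome, as a careful person would: the job done as asked, in the order asked, and still so for the second after the job is handed in, with the robot touching nothing.
It also fails if it takes over 43 s, if anything falls off the work surface, if the arm or the gripper's body presses on something with over 40 N, if the wrist force passes 120 N, or if a joint passes its speed limit or range.

### The arm

A 6-joint arm with a two-finger parallel gripper is mounted at the origin on the work surface. World frame = base frame: x ahead of the robot, y to its left, z up, the work surface at z = 0. Lengths are in m, angles in rad, forces in N, time in s.
With the tool pointing down it reaches from about 0.35 to 0.775 m from the base axis. Payload 7.3 kg.
Tool frame: the origin (TCP) lies at the very end of the fingers, on their centre line; the grasp point (between the pads) lies r.grip_depth behind it (r.grip_depth is the distance from the TCP to the grasp point, in m); z points along the fingers, y is the line along which they close (so a half turn about z gives the same grasp; the last joint's range is limited). The gripper opens to 92 mm and grips with 3 to 60 N. Pads are 19 mm wide; open, the fingers measure 130 mm over their backs; the gripper's body (75 mm by 190 mm) begins 47 mm behind the grasp point.
Start: joints at [0.955, 0.342, 1.524, -0, 1.275, -0.146], TCP at [0.238, 0.468, 0.227] pointing down, gripper open.
Joint ranges: [-2.53, 2.53], [-0.77, 2.02], [0.04, 2.7], [-1, 4.14], [0.28, 2.66], [-3.11, 3.11]. Speed limits (rad/s): [2.57, 2.57, 3.14, 3.14, 3.14, 3.14].

### API

Orientations are given as a rotation vector (axis times angle).
In Python, from station import r gives the robot as it stands.
- The arm moves only by the shell command python3 -m creep 'ROWS'. ROWS is JSON, a list of rows, each a list of 5 numbers: the shift along the tool's x, y, z in mm, then the turn about the tool's z in degrees, then the opening, from 0 (shut) to 1 (fully open). A call has 1 to 20 rows; each row shifts and turns the commanded pose from where the row before left it, along the tool's axes as they then stand; what a row does not reach is not made up. A row lasts 1/10 s, in which the tool goes at most 50 mm and 8.59 degrees, less where a joint would pass 70% of its speed; a pose out of reach is approached as far as the arm can. A call with a gripper value outside its range is refused whole. The fingers move at their own pace and stop on an object; the grip force is fixed at half the most. Time passes only in rows, so rows that do not move let the fingers close. It gives the time, the measured TCP pose, the force, the opening and the grip force at its end, in the units of the state.
- r.state(): the state, without advancing time (a new reading comes with each control period).
- r.snapshot(name): name is "scene" or "top" or "wrist"; returns (picture, depth): 420x560x3 uint8, blue, green, red; 420x560 float32, m along the optical axis (not along the pixel's ray), 0 where there is no reading.
- r.camera_model(name): a dict with "camera_matrix" (3x3 intrinsics, pixels), "rvec" (rotation vector, rad) and "tvec" (3), from world to camera coordinates, as OpenCV has them. Camera axes: x right, y down, z forward; pixel columns grow to the right and rows downward; lengths in m; the calibration is good to about 2 mm. A picture is of the moment at which its call begins: read the wrist's pose just before it. camera_model takes no time and is no camera call; for the wrist camera it gives the pose at the moment of the call.
- r.hand_in(): hands the job in; it is judged then, once.
The state is a dict: "t": time; "joint_pos": joint angles; "dq": joint speeds; "tau": joint torques, N m; "eef_pos": TCP position; "tool_rot": TCP orientation; "contact_force": force on the tool from outside, world axes, zero at the start; "torque": the same for the moment, N m; "gripper_width": finger opening in m; "finger_force": force on a finger pad.
Only numpy, scipy, OpenCV 4.12 (cv2) and the standard library are available. Lean on these libraries where they do the work, as an engineer would, in place of code of your own. Each camera call takes 0.05 s, during which the arm holds its last target. There are 200 camera calls.

## Working session

There is one attempt and no reset: what is moved stays moved. The work goes in short steps, Python scripts to look and compute and a shell command to move; the robot and the scene stay as the last step left them, time stands still between calls to the robot, and variables do not carry over. Pictures are saved under pics/ and viewed, at most 10 in all, crops included, and the job is handed in when it is done.

```bash
ls; mkdir -p pics; cat > h.py <<'E'
import numpy as np,cv2
from station import r
from scipy.spatial.transform import Rotation as R
def cam(n):
    m=r.camera_model(n);K=np.array(m["camera_matrix"]);Rm=cv2.Rodrigues(np.array(m["rvec"],float))[0];t=np.array(m["tvec"],float).ravel()
    return K,Rm,t
def cloud(n,m=None):
    c=m or cam(n);K,Rm,t=c
    p,d=r.snapshot(n)
    v,u=np.mgrid[:420,:560]
    q=np.stack([(u-K[0,2])/K[0,0]*d,(v-K[1,2])/K[1,1]*d,d],-1)
    w=(q-t)@Rm
    w[d==0]=np.nan
    return p,w
E
python3 - <<'E'
from h import *
s=r.state();print({k:np.round(v,3) for k,v in s.items()},r.grip_depth)
for n in("scene","top"):
    p,w=cloud(n);cv2.imwrite(f"pics/{n}0.png",p);np.save(f"{n}0.npy",w)
    h=cv2.cvtColor(p,cv2.COLOR_BGR2HSV);m=((h[...,0]<8)|(h[...,0]>172))&(h[...,1]>140)&(h[...,2]>70)
    k,l,st,c=cv2.connectedComponentsWithStats(m.astype(np.uint8))
    for i in range(1,k):
        if st[i,4]>40:
            P=w[l==i];print(n,st[i],c[i].round(),np.nanmedian(P,0).round(3),np.nanmin(P,0).round(3),np.nanmax(P,0).round(3))
E
```

```text
pics
{'t': np.float64(0.0), 'joint_pos': array([ 0.955,  0.343,  1.525, -0.   ,  1.275, -0.146]), 'dq': array([-0.   ,  0.002,  0.002,  0.002, -0.001, -0.001]), 'tau': array([ 2.0000e-03, -4.3125e+01, -2.4423e+01,  7.2000e-02,  5.6000e-02,
       -0.0000e+00]), 'eef_pos': array([0.237, 0.468, 0.226]), 'tool_rot': array([-7.310e-01, -3.055e+00,  2.000e-03]), 'contact_force': array([ 0.7  , -0.531,  0.516]), 'torque': array([-0.029, -0.009,  0.015]), 'finger_force': np.float64(0.0), 'gripper_width': np.float64(0.092)} 0.0188
scene [420   0  45  21 594] [441.   8.] [0.056 1.046 0.219] [-0.229  1.01   0.074] [0.103 1.545 0.25 ]
scene [307 169  20  15 169] [317. 176.] [0.511 0.156 0.12 ] [0.49  0.135 0.113] [0.529 0.179 0.126]
top [218 222  19  17 265] [227. 229.] [0.508 0.16  0.121] [0.488 0.139 0.114] [0.525 0.181 0.128]
```

View pics/scene0.png

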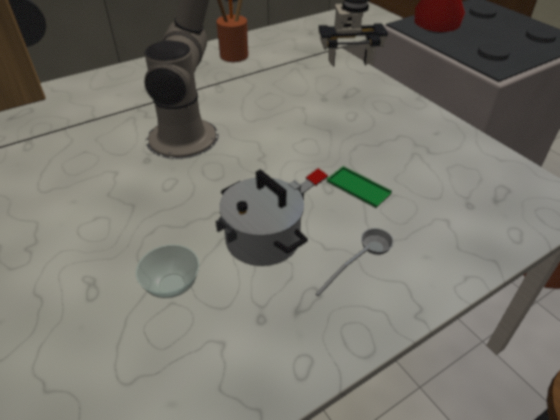

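View pics/top0.png

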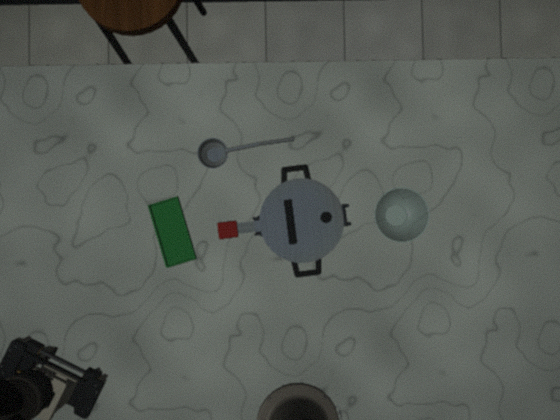

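```bash
python3 - <<'E'
from h import *
w=np.load("top0.npy");p=cv2.imread("pics/top0.png")
z=w[...,2];x=w[...,0];y=w[...,1]
h=cv2.cvtColor(p,cv2.COLOR_BGR2HSV);red=((h[...,0]<8)|(h[...,0]>172))&(h[...,1]>140)&(h[...,2]>70)&(z>.1)&(z<.14)
print("red rect",cv2.minAreaRect(w[red][:,:2].astype(np.float32)))
A=w[red];print("plane",np.linalg.lstsq(np.c_[A[:,:2],np.ones(len(A))],A[:,2],rcond=None)[0])
for lo,hi in((.09,.14),(.155,.2)):
    m=(z>lo)&(z<hi)
    k,l,st,c=cv2.connectedComponentsWithStats(m.astype(np.uint8))
    for i in range(1,k):
        if st[i,4]>30:
            P=w[l==i];print(lo,st[i],np.median(P,0).round(3),cv2.minAreaRect(P[:,:2].astype(np.float32)),cv2.minEnclosingCircle(P[:,:2].astype(np.float32)))
E
```

```text
red rect ((0.5074883699417114, 0.15969893336296082), (0.03585216775536537, 0.040542129427194595), 6.085808277130127)
plane [-0.0329494   0.1716962   0.11005061]
0.09 [ 218  165  134  113 6337] [ 0.519 -0.013  0.128] ((0.5086499452590942, 0.010110989212989807), (0.2581241726875305, 0.27130234241485596), 43.96762466430664) ((0.5190139412879944, 0.024452613666653633), 0.15727218985557556)
0.09 [283 413  34   7 147] [ 0.064 -0.001  0.102] ((0.060008399188518524, -0.0025907084345817566), (0.07865621149539948, 0.01496989093720913), 87.49472045898438) ((0.05307907611131668, -0.002287527546286583), 0.039431940764188766)
0.155 [284 200  14  45 363] [0.522 0.012 0.182] ((0.5224391222000122, 0.01129131205379963), (0.09915905445814133, 0.018016185611486435), 6.0615553855896) ((0.5220752954483032, 0.014717256650328636), 0.049751702696084976)
0.155 [321 212  11  11  61] [ 0.532 -0.07   0.156] ((0.5313258767127991, -0.07018520683050156), (0.019363995641469955, 0.022429322823882103), 25.394624710083008) ((0.5314571261405945, -0.07014680653810501), 0.012044916860759258)
```

The top view shows the red pad at (228,229), the grip bar at (291,222), the valve at (326,217), the spoon rest at (172,232), the ladle cup at (212,153) and the bowl at (401,215). The scene view agrees. The pad-to-grip distance is 149 mm where 147 is expected, and the heights also match.

```bash
cat >> h.py <<'E'
yaw=np.deg2rad(96.06);U=np.array([np.cos(yaw),np.sin(yaw),0]);V=np.array([-U[1],U[0],0])
pad=np.array([.508,.160,.121]);grip=np.array([.522,.012,.182]);hinge=np.array([.522,.012,0])-.128*U+[0,0,.118]
def delta(T,turn=0):
    s=r.state();M=R.from_rotvec(s["tool_rot"])*R.from_euler('z',turn,degrees=True)
    return (M.inv().apply(np.array(T)-s["eef_pos"])*1000).round(1)
E
python3 - <<'E'
from h import *
s=r.state();M=R.from_rotvec(s["tool_rot"]);print(M.as_matrix().round(3),hinge)
x=M.as_matrix()[:,0];a=np.degrees(np.arctan2(x[1],x[0]))
for t in (96.06,-83.94):
    turn=-(t-a);turn=(turn+180)%360-180
    print(a,t,"turn",turn,delta(pad+U*.003+[0,0,.03],turn))
print("camera pos", [-(c[1].T@c[2])-s["eef_pos"] for c in [cam("wrist")]])
E
```

```text
[[-0.892  0.453 -0.001]
 [ 0.453  0.892 -0.001]
 [ 0.    -0.001 -1.   ]] [ 0.53551294 -0.11528472  0.118     ]
153.08235594897226 96.06 turn 57.02235594897226 [-331.6  236.6   75.2]
153.08235594897226 -83.94 turn -122.97764405102771 [ 331.6 -236.6   75.2]
camera pos [array([-0.06703626,  0.03589534,  0.1576435 ])]
```

```bash
python3 -m creep '[[0,0,0,8,0],[0,0,0,8,0],[0,0,0,8,0],[0,0,0,8,0],[0,0,0,8,0],[0,0,0,8,0],[0,0,0,8,0],[0,0,0,1,0],[-27,20,0,0,0],[-27,20,0,0,0],[-27,20,0,0,0],[-27,20,0,0,0],[-27,20,0,0,0],[-27,20,0,0,0],[-27,20,0,0,0],[-27,20,0,0,0],[-27,20,0,0,0],[-27,20,0,0,0],[-27,20,0,0,0],[-27,10,0,0,0]]'; python3 -c "
from h import *
print(r.state()['joint_pos'],delta(pad+U*.003+[0,0,.015]))"
```

```text
t: 2.1
eef_pos: [0.502, 0.1691, 0.2263]
tool_rot: [2.097, 2.339, 0.0]
contact_force: [-0.4, -0.5, -0.2]
gripper_width: 0.0009
finger_force: 0.0
[1.80126906e-01 3.50925832e-01 1.51194642e+00 2.41721192e-06
 1.27871085e+00 7.09383432e-02] [-6.7  5.  90.3]
```

```bash
python3 -m creep '[[-3,2,15,0,0],[-3,3,20,0,0],[0,0,20,0,0],[0,0,20,0,0],[0,0,10,0,0],[0,0,5,0,0],[0,0,0,0,0]]'; python3 -c "
from h import *
print(delta(pad+U*.003))
p,w=cloud('wrist');cv2.imwrite('pics/w1.png',p)"; python3 -m creep '[[0,0,5,0,0],[0,0,5,0,0],[0,0,4,0,0],[0,0,4,0,0],[0,0,0,0,0]]'
```

```text
t: 2.8
eef_pos: [0.5062, 0.1649, 0.1365]
tool_rot: [-2.099, -2.337, 0.001]
contact_force: [0.5, -0.2, 0.1]
gripper_width: 0.0
finger_force: 0.0
[-2.1  1.3 15.5]
t: 3.35
eef_pos: [0.5065, 0.1654, 0.1188]
tool_rot: [-2.1, -2.336, -0.002]
contact_force: [-0.7, 2.1, 4.7]
gripper_width: 0.0003
finger_force: 2.0
```

View pics/w1.png

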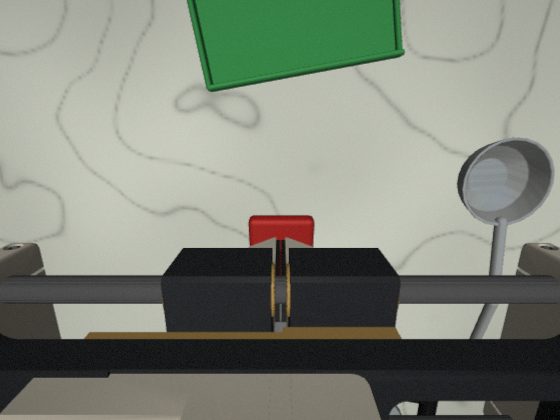

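The wrist view has the closed fingers, around column 281, centred on the red pad (columns 250–313). The force reading shows contact, so I'll press down.

```bash
python3 -m creep '[[0,0,3,0,0],[0,0,3,0,0],[0,0,3,0,0],[0,0,3,0,0],[0,0,3,0,0],[0,0,3,0,0],[0,0,3,0,0],[0,0,2,0,0],[0,0,0,0,0]]'; python3 -m creep '[[0,0,2,0,0],[0,0,1,0,0],[0,0,1,0,0],[0,0,0,0,0]]';python3 -m creep '[[0,0,1,0,0],[0,0,1,0,0],[0,0,0,0,0]]'
```

```text
t: 4.25
eef_pos: [0.5069, 0.1661, 0.0967]
tool_rot: [2.1, 2.336, 0.004]
contact_force: [-1.9, 5.1, 9.0]
gripper_width: 0.0004
finger_force: 5.0
t: 4.65
eef_pos: [0.5069, 0.1659, 0.0929]
tool_rot: [2.1, 2.336, 0.004]
contact_force: [-1.8, 4.8, 9.8]
gripper_width: 0.0003
finger_force: 5.3
t: 4.95
eef_pos: [0.5069, 0.1658, 0.0909]
tool_rot: [2.1, 2.336, 0.004]
contact_force: [-2.2, 4.3, 10.1]
gripper_width: 0.0006
finger_force: 5.5
```

```bash
python3 -m creep '[[0,0,2,0,0],[0,0,1,0,0],[0,0,0,0,0]]';python3 -m creep '[[0,0,1,0,0],[0,0,1,0,0],[0,0,0,0,0]]'; python3 - <<'E'
from h import *
p,w=cloud("top");cv2.imwrite("pics/top2.png",p[130:310,180:440].repeat(2,0).repeat(2,1))
p,w=cloud("scene");cv2.imwrite("pics/sc2.png",p[120:300,160:420].repeat(2,0).repeat(2,1))
E
```

```text
t: 5.25
eef_pos: [0.5071, 0.1657, 0.089]
tool_rot: [2.099, 2.335, 0.005]
contact_force: [-4.3, 2.9, 17.8]
gripper_width: 0.0002
finger_force: 9.2
t: 5.55
eef_pos: [0.5072, 0.1657, 0.0885]
tool_rot: [2.099, 2.335, 0.006]
contact_force: [-8.2, 2.9, 29.1]
gripper_width: 0.0007
finger_force: 14.9
```

View pics/sc2.png

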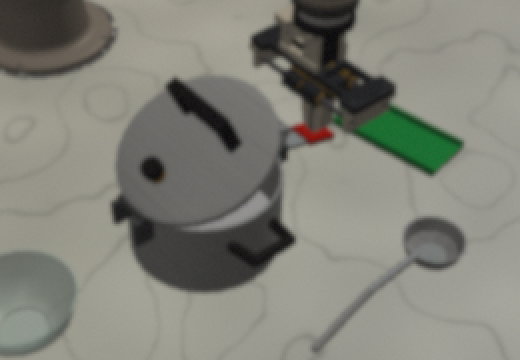

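The picture shows the fingers still on the pad at (315,132) and the lid sprung up, with a bright gap at (240,210). Force at the stop is 29 N. Now I'll ease the lever up.

```bash
python3 -m creep '[[0,0,-1.5,0,0],[0,0,-1.5,0,0],[0,0,-1.5,0,0],[0,0,-1.5,0,0],[0,0,-1.5,0,0],[0,0,-1.5,0,0],[0,0,-1.5,0,0],[0,0,-1.5,0,0],[0,0,-1.5,0,0],[0,0,-1.5,0,0],[0,0,-1.5,0,0],[0,0,-1.5,0,0],[0,0,-1.5,0,0],[0,0,-1.5,0,0],[0,0,-1.5,0,0],[0,0,-1.5,0,0],[0,0,-1.5,0,0],[0,0,-1.5,0,0],[0,0,-1.5,0,0],[0,0,-1.5,0,0]]'; python3 -m creep '[[0,0,-1.5,0,0],[0,0,-1.5,0,0],[0,0,-1.5,0,0],[0,0,-1,0,0],[0,0,-1,0,0],[0,0,-1,0,0],[0,0,-1,0,0],[0,0,0,0,0]]'
```

```text
t: 7.65
eef_pos: [0.5069, 0.1646, 0.1153]
tool_rot: [2.099, 2.335, 0.001]
contact_force: [1.5, -2.8, 4.0]
gripper_width: 0.0003
finger_force: 2.2
t: 8.45
eef_pos: [0.506, 0.1652, 0.1231]
tool_rot: [-2.1, -2.336, 0.0]
contact_force: [0.4, -1.5, 1.8]
gripper_width: 0.0004
finger_force: 1.2
```

```bash
python3 -m creep '[[0,0,-1,0,0],[0,0,-1,0,0],[0,0,-1,0,0],[0,0,-1,0,0],[0,0,0,0,0]]'; python3 -m creep '[[0,0,-10,0,0],[0,0,-25,0,0],[0,0,-35,0,0],[0,0,-40,0,0],[0,0,-40,0,0],[0,0,-40,0,0],[0,0,0,0,0]]'; python3 - <<'E'
from h import *
p,w=cloud("top");cv2.imwrite("pics/top3.png",p)
q,w2=cloud("scene");cv2.imwrite("pics/sc3.png",q)
h=cv2.cvtColor(q,cv2.COLOR_BGR2HSV);red=((h[...,0]<8)|(h[...,0]>172))&(h[...,1]>140)&(h[...,2]>70)&(w2[...,2]>.07)&(w2[...,2]<.14)&(w2[...,0]>.4)
print("red",red.sum(),np.nanmedian(w2[red],0))
for W in(w,w2):
    d=W-hinge;a=d@U;b=d@V;z=d[...,2]
    m=(a>.0)&(a<.21)&(abs(b)<.1)&(z>.02)&(z<.2)
    # lid surface angle: median
    print(m.sum(),np.degrees(np.median(np.arctan2(z[m],a[m]))))
    k=m&(abs(b)<.03)
    for A in np.arange(.02,.21,.01):
        s=k&(abs(a-A)<.005)
        if s.sum():print(round(A,2),np.percentile(z[s],[5,50,98]).round(3),end=';')
    print()
E
```

```text
t: 8.95
eef_pos: [0.5063, 0.165, 0.1273]
tool_rot: [-2.1, -2.336, -0.0]
contact_force: [0.3, -0.2, -0.2]
gripper_width: 0.0001
finger_force: 0.0
t: 9.65
eef_pos: [0.5082, 0.1653, 0.324]
tool_rot: [2.095, 2.331, 0.015]
contact_force: [-0.7, -0.3, 1.1]
gripper_width: 0.0006
finger_force: 0.0
red 169 [0.51011645 0.15594269 0.1195693 ]
5194 29.908354807346594
0.02 [0.021 0.047 0.053];0.03 [0.023 0.03  0.057];0.04 [0.029 0.034 0.058];0.05 [0.033 0.037 0.042];0.06 [0.038 0.041 0.045];0.07 [0.042 0.046 0.051];0.08 [0.046 0.05  0.106];0.09 [0.105 0.109 0.113];0.1 [0.102 0.11  0.115];0.11 [0.06  0.065 0.102];0.12 [0.064 0.068 0.071];0.13 [0.068 0.072 0.076];0.14 [0.072 0.075 0.079];0.15 [0.074 0.078 0.082];0.16 [0.077 0.081 0.085];0.17 [0.08  0.083 0.087];0.18 [0.077 0.083 0.088];
4318 31.244801734666428
0.02 [0.02  0.025 0.052];0.03 [0.022 0.031 0.056];0.04 [0.029 0.033 0.053];0.05 [0.033 0.037 0.041];0.06 [0.038 0.041 0.046];0.07 [0.042 0.046 0.05 ];0.08 [0.047 0.052 0.108];0.09 [0.052 0.095 0.112];0.1 [0.056 0.06  0.113];0.11 [0.059 0.061 0.063];0.12 [0.071 0.071 0.071];0.13 [0.07  0.072 0.076];0.14 [0.072 0.075 0.079];0.15 [0.075 0.078 0.081];0.16 [0.077 0.08  0.083];0.17 [0.08  0.082 0.085];0.18 [0.08  0.083 0.086];
```

The lever is back at rest, with the pad at z = 0.1196. The lid is up at about 0.40 rad, and the measured bar position matches that angle. I'll push the bar's front face towards the hinge with the closed fingers.

```bash
python3 - <<'E'
from h import *
print(delta(hinge+.135*U+[0,0,.155]),delta(hinge+.135*U+[0,0,.089]))
for t in(.4,.5,.6,.7,.78):
    e=np.array([.137*np.cos(t)-.041*np.sin(t),.137*np.sin(t)+.041*np.cos(t)]);print(t,e.round(4))
E
```

```text
[-146.7   -0.8   45.5] [-146.8   -1.   111.5]
0.4 [0.1102 0.0911]
0.5 [0.1006 0.1017]
0.6 [0.0899 0.1112]
0.7 [0.0784 0.1196]
0.78 [0.0686 0.1255]
```

```bash
python3 -m creep '[[-15,0,0,0,0],[-30,-1,0,0,0],[-35,0,0,0,0],[-35,0,0,0,0],[-25,0,15,0,0],[-7,0,25,0,0],[0,0,25,0,0],[0,0,20,0,0],[0,0,12,0,0],[0,0,0,0,0]]'; python3 - <<'E'
from h import *
print(delta(hinge+.135*U+[0,0,.089]),r.state()["contact_force"])
p,w=cloud("scene");cv2.imwrite("pics/sc4.png",p[120:300,160:420].repeat(3,0).repeat(3,1))
E
```

```text
t: 10.75
eef_pos: [0.5195, 0.0181, 0.2179]
tool_rot: [-2.098, -2.333, 0.005]
contact_force: [0.1, 0.3, -0.1]
gripper_width: 0.0005
finger_force: 0.0
[ 0.6  1.9 10.9] [ 0.09167036  0.31411895 -0.10705071]
```

View pics/sc4.png

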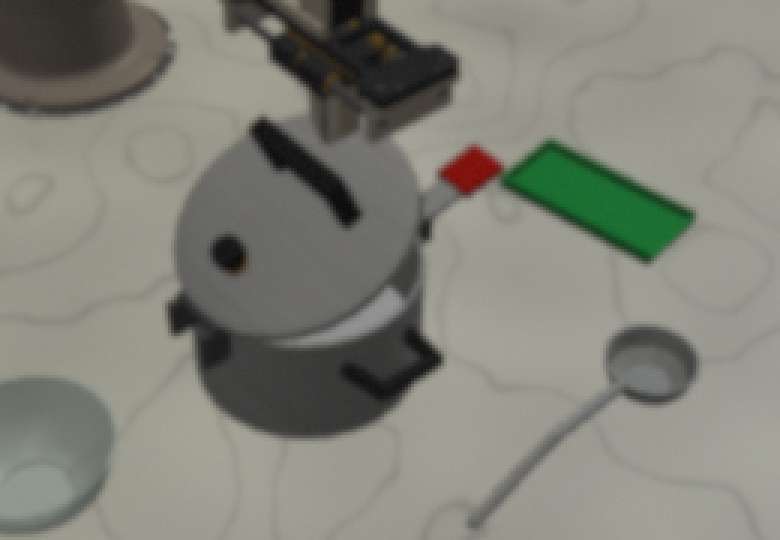

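The lever is at rest at (470,170), and the fingertips at (335,135) are in front of the bar and clear of the lid. I'll go down 10 mm and start pushing.

```bash
python3 -m creep '[[0,1,6,0,0],[0,1,4,0,0],[-6,0,0,0,0],[-5,0,0,0,0],[-3,0,0,0,0],[0,0,0,0,0]]'; python3 -m creep '[[-3,0,-2,0,0],[-3,0,-3,0,0],[-3,0,-3,0,0],[-3,0,-3,0,0],[0,0,0,0,0]]'; python3 -c "
from h import *
d=r.state()['eef_pos']-hinge;print(d@U,d@V,d[2])"
```

```text
t: 11.4
eef_pos: [0.5245, 0.0044, 0.2105]
tool_rot: [2.101, 2.335, 0.001]
contact_force: [-0.9, 0.4, 0.3]
gripper_width: 0.0004
finger_force: 0.0
t: 11.9
eef_pos: [0.526, -0.0076, 0.2218]
tool_rot: [2.1, 2.335, 0.001]
contact_force: [-0.5, -0.5, 0.1]
gripper_width: 0.0007
finger_force: 0.0
0.10811571457941938 -0.001941888533695495 0.10382022904566135
```

```bash
cat > ang.py <<'E'
from h import *
p,W=cloud("scene")
d=W-hinge;a=d@U;b=d@V;z=d[...,2]
hs=cv2.cvtColor(p,cv2.COLOR_BGR2HSV)
m=(a>.02)&(a<.085)&(abs(b)<.1)&(z>.02)&(z<.2)&(p.max(2)>70)
A=np.c_[a[m],z[m]]
for _ in range(5):
    c=np.polyfit(A[:,0],A[:,1],1);e=abs(A[:,1]-np.polyval(c,A[:,0]));A=A[e<max(.004,np.median(e)*2)]
print("lid angle",np.arctan(c[0]),len(A))
d=r.state()['eef_pos']-hinge;print("tip",(d@U).round(4),(d@V).round(4),d[2].round(4),r.state()["contact_force"].round(1))
E
python3 ang.py
```

```text
lid angle 0.5990045878386683 1475
tip 0.1083 -0.0018 0.1035 [-0.4 -0.5 -1.1]
```

```bash
cat >> ang.py <<'E'
k=(abs(b)<.09)&(p.max(2)>70)
for A0 in np.arange(.02,.2,.01):
    s=k&(abs(a-A0)<.005)&(z>.01)
    if s.sum()>3:print(round(A0,2),np.percentile(z[s],[10,50,90]).round(3),end=';')
import sys;cv2.imwrite(sys.argv[1],p[120:300,160:420].repeat(3,0).repeat(3,1))
E
python3 ang.py pics/sc5.png
```

```text
lid angle 0.5980815187484766 1487
tip 0.1085 -0.0017 0.1033 [ 0.  -0.4  0.6]
0.02 [0.019 0.023 0.028];0.03 [0.025 0.03  0.036];0.04 [0.032 0.038 0.043];0.05 [0.04  0.046 0.462];0.06 [0.047 0.052 0.461];0.07 [0.055 0.179 0.455];0.08 [0.061 0.216 0.455];0.09 [0.066 0.119 0.458];0.1 [0.071 0.152 0.462];0.11 [0.077 0.38  0.462];0.12 [0.081 0.089 0.461];0.13 [0.086 0.225 0.461];0.14 [0.091 0.198 0.462];0.15 [0.097 0.444 0.464];0.16 [0.098 0.104 0.464];
```

View pics/sc5.png

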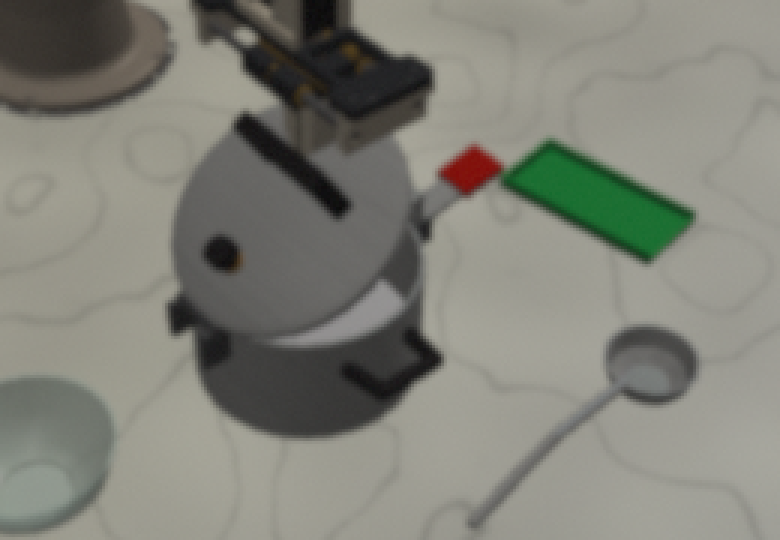

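The lid is following: the gap under it is wider at (340,320), the angle is about 0.55 rad, and the fingers are on the bar. I'll continue.

```bash
python3 -m creep '[[-2,0,-2,0,0],[-3,0,-2,0,0],[-3,0,-2,0,0],[-3,0,-2,0,0],[-3,0,-2,0,0],[-3,0,-2,0,0],[-3,0,-2,0,0],[-2,0,-1,0,0],[-2,0,-1,0,0],[0,0,0,0,0]]'; python3 -m creep '[[-1,0,-1,0,0],[-1,0,0,0,0],[0,0,0,0,0]]'; python3 -m creep '[[-1,0,-1,0,0],[-1,0,0,0,0],[0,0,0,0,0]]'; python3 ang.py pics/sc6.png
```

```text
t: 13.0
eef_pos: [0.5282, -0.0313, 0.2372]
tool_rot: [2.101, 2.336, -0.0]
contact_force: [-0.3, 0.3, -0.2]
gripper_width: 0.0003
finger_force: 0.0
t: 13.3
eef_pos: [0.5284, -0.0329, 0.2382]
tool_rot: [-2.1, -2.336, 0.0]
contact_force: [0.5, -0.0, -0.1]
gripper_width: 0.0002
finger_force: 0.2
t: 13.6
eef_pos: [0.5287, -0.035, 0.2393]
tool_rot: [2.1, 2.336, 0.0]
contact_force: [0.0, 0.2, 0.3]
gripper_width: 0.0005
finger_force: 0.2
lid angle 0.7922626822124652 1404
tip 0.0806 -0.0016 0.1212 [-0.1 -1.1  0.7]
0.02 [0.029 0.037 0.478];0.03 [0.04  0.048 0.476];0.04 [0.052 0.064 0.472];0.05 [0.063 0.074 0.472];0.06 [0.074 0.232 0.469];0.07 [0.082 0.139 0.473];0.08 [0.091 0.398 0.476];0.09 [0.101 0.109 0.472];0.1 [0.108 0.192 0.472];0.11 [0.115 0.126 0.472];0.12 [0.124 0.228 0.475];0.13 [0.127 0.133 0.442];0.14 [0.131 0.134 0.135];0.19 [0.01  0.011 0.013];
```

```bash
for i in 1; do python3 -m creep '[[-1,0,0,0,0],[-1,0,-1,0,0],[0,0,0,0,0]]'; done; python3 -m creep '[[-1,0,0,0,0],[-1,0,0,0,0],[0,0,0,0,0]]';python3 -m creep '[[-1,0,0,0,0],[-1,0,0,0,0],[0,0,0,0,0]]'
```

```text
t: 13.95
eef_pos: [0.5287, -0.0364, 0.2399]
tool_rot: [-2.1, -2.335, -0.001]
contact_force: [-0.0, 2.6, -1.4]
gripper_width: 0.0004
finger_force: 1.5
t: 14.25
eef_pos: [0.5288, -0.037, 0.24]
tool_rot: [-2.098, -2.335, -0.003]
contact_force: [0.6, 8.5, -1.3]
gripper_width: 0.0003
finger_force: 4.4
t: 14.55
eef_pos: [0.5288, -0.0376, 0.24]
tool_rot: [-2.096, -2.334, -0.006]
contact_force: [-1.0, 14.6, -0.4]
gripper_width: 0.0006
finger_force: 7.2
```

The force rises to 15 N with almost no motion, so the lid is at its stop. I'll back off, rise, and check.

```bash
python3 -m creep '[[0,0,0,0,0],[1.5,0,0,0,0],[1.5,0,0,0,0],[1.5,0,0,0,0],[2,0,-1,0,0],[2,0,-2,0,0],[1,0,-5,0,0],[0,0,-15,0,0],[0,0,-30,0,0],[0,0,-40,0,0],[10,0,-40,0,0],[30,0,0,0,0],[40,0,0,0,0],[40,0,0,0,0],[40,0,0,0,0],[20,0,0,0,0],[0,0,0,0,0],[0,0,0,0,0]]'; python3 ang.py pics/sc7.png; python3 - <<'E'
from h import *
p,w=cloud("top");cv2.imwrite("pics/top7.png",p)
E
```

```text
t: 16.35
eef_pos: [0.5092, 0.1474, 0.3736]
tool_rot: [2.099, 2.336, -0.0]
contact_force: [0.1, 0.1, -0.3]
gripper_width: 0.0006
finger_force: 0.0
lid angle 0.779271508616021 1377
tip 0.2635 -0.0016 0.2555 [-0.  -0.2  0. ]
0.02 [0.029 0.035 0.042];0.03 [0.039 0.047 0.053];0.04 [0.051 0.058 0.063];0.05 [0.062 0.068 0.074];0.06 [0.073 0.078 0.084];0.07 [0.081 0.086 0.09 ];0.08 [0.089 0.095 0.103];0.09 [0.101 0.107 0.112];0.1 [0.109 0.115 0.12 ];0.11 [0.117 0.123 0.128];0.12 [0.126 0.131 0.135];0.13 [0.133 0.138 0.142];0.14 [0.136 0.142 0.144];0.19 [0.011 0.012 0.013];
```

View pics/sc7.png

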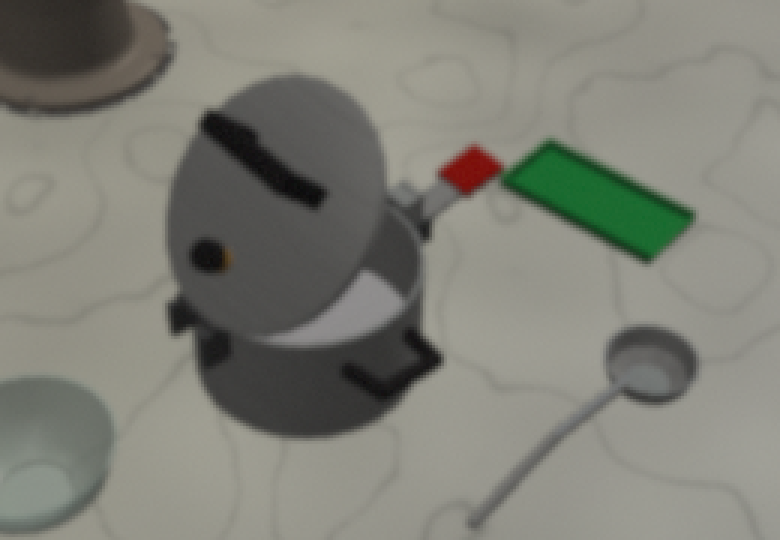

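The lid stands open at about 0.78 rad, the lever is at rest at (470,170), and the bowl, ladle and spoon rest haven't moved. The robot is clear of everything, so I'll hand in.

```bash
python3 -c "
from station import r
print(r.hand_in())"
```

```text
the job is handed in; nothing more can be done
None
```

The pressure cooker is open and the job is handed in at about 16.5 s: the lever was pressed to its stop and eased back to rest, the lid stands at its 45° stop, and the other things on the counter were left where they were.

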